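# Seat-check cast hinge brackets on a lever gauge

## Task

Check the cast hinge brackets lying on the bench (two or three of them) on the seat gauge, in the order red, blue, yellow: stand each one level and square on the middle of the bay of its own colour, foot to the open front, let go, and feel that it does not rock by pressing down with the fingers for a moment first on its front flange and then on its rear flange. When all of them stand checked, swing the red-barred lever fully forward to its stop and let it return to rest. Leave the brackets standing in their bays, and the other things on the bench where they are.

Things in the scene. Friction and masses are not known exactly. Their poses are not given: they have to be found in the camera images.
- gauge: Seat gauge, fixed: grey plate x -90..140, y +-145 mm, top z 12; end cheeks |y| 135..145, top z 45; steel ledge x 14..70, top z 30, all across; green housing behind x 75..137, top z 75. In each bay a steel tongue juts from the housing to x 62, z 47..57. Origin on the bench, middle bay; x from open front to housing, z up. Lever block x 75..137, y -217..-143, 60 mm high.
- bay_red (a point): Centre of the red bay (gauge y +90 mm) on the plate's top, 12 mm above the bench, axes as the gauge: the bracket's origin belongs here, its x along the gauge's x, deep foot on the plate, rear of the slab on the ledge, which is 18 mm higher. A patch of the bay's colour is on the plate's front edge and on the housing; two white lines 60 mm apart mark its sides.
- bay_blue (a point): Centre of the blue bay (gauge y 0), the same.
- bay_yellow (a point): Centre of the yellow bay (gauge y -90 mm), the same; bays are 90 mm apart.
- bracket_red: Cast aluminium bracket, red top, 0.28-0.46 kg; may be absent (None). Own frame, z up when level: slab x -55..50, y +-28, z 18..30 mm; deep foot under the front end only, x -55..-25, z 0..18, full width; web to grip x -20..12, y +-10, z 30..85. Front flange: slab top x -55..-20; rear flange: x 12..50. On a flat bench it rests leaning, front end up by 0.236 rad, origin 6 mm below the bench.
- bracket_blue: The same bracket with a blue top; may be absent (None). Starts leaning on the bench. A bracket is level only in a bay, its foot (-x end) to the bay's open front.
- bracket_yellow: The same bracket with a yellow top; may be absent (None). Starts leaning on the bench.
- gauge_lever (a joint): Sprung lever, rad: 0 at rest (leaning 20 degrees back to the gauge's +x), 0.9 at its stop after swinging over the top towards the gauge's -x. About 3 N at the bar to start, 7 N at the stop; springs back when freed. It slides the tongues up to 30 mm forward, 5 mm above the rear flanges of well-seated brackets; a leaning bracket blocks them.
- lever_bar (a point): Middle of the lever's red crossbar, 20 mm diameter, 80 mm long along the gauge's y, 150 mm from the hinge, which is at gauge x 95, y -185, z 50 mm. At rest the bar is 191 mm above the bench, with free space above and behind it (+x), so that it can be pushed forward from behind.
- flask: Conical glass flask, 80 mm wide, 125 mm high; a bystander, leave it alone. Origin: centre of its underside, or on its axis if it lies.
- bottle: Amber bottle with blue cap, 66 mm wide, 150 mm high; a bystander, leave it alone. Origin: centre of its underside, or on its axis if it lies.
- jar: White jar, 60 mm wide, 80 mm high; a bystander, leave it alone. Origin: centre of its underside, or on its axis if it lies.
- tip_box: Orange box 75 x 110 x 55 mm high; a bystander, leave it alone. Origin: centre of its underside, or on its axis if it lies.
- dish: Clear flat dish, 90 mm wide, 16 mm high; a bystander, leave it alone. Origin: centre of its underside, or on its axis if it lies.
- screwdriver: Screwdriver lying on the bench; a bystander, leave it alone. Origin: centre of its underside, or on its axis if it lies.
- brush: Brush lying on the bench; a bystander, leave it alone. Origin: centre of its underside, or on its axis if it lies.
There are look-alikes about, which are no part of the job. Leave any pink look-alike of the bracket_yellow alone. What is shaped like the bracket_blue but green is not meant.

How it is judged:
On the way, in this order (a step that is already met when the one before it is completed fails the run):
1. the red bracket (if present) stands level in the red bay and the fingers press down on its front flange (horizontal distance between bracket_red and bay_red below 0.015 m and angle between bracket_red's own z axis and vertical below 0.05 rad and angle between the x axis of bracket_red and the x axis of gauge, either way round below 0.2 rad and x of the grasp point in the frame of bracket_red below -0.024 m and contact force between the fingers and bracket_red above 2 N), for 0.2 s.
2. the red bracket (if present) stands level in the red bay and the fingers press down on its rear flange (horizontal distance between bracket_red and bay_red below 0.015 m and angle between bracket_red's own z axis and vertical below 0.05 rad and angle between the x axis of bracket_red and the x axis of gauge, either way round below 0.2 rad and x of the grasp point in the frame of bracket_red above 0.016 m and contact force between the fingers and bracket_red above 2 N), for 0.2 s.
3. the blue bracket (if present) stands level in the blue bay and the fingers press down on its front flange (horizontal distance between bracket_blue and bay_blue below 0.015 m and angle between bracket_blue's own z axis and vertical below 0.05 rad and angle between the x axis of bracket_blue and the x axis of gauge, either way round below 0.2 rad and x of the grasp point in the frame of bracket_blue below -0.024 m and contact force between the fingers and bracket_blue above 2 N), for 0.2 s.
4. the blue bracket (if present) stands level in the blue bay and the fingers press down on its rear flange (horizontal distance between bracket_blue and bay_blue below 0.015 m and angle between bracket_blue's own z axis and vertical below 0.05 rad and angle between the x axis of bracket_blue and the x axis of gauge, either way round below 0.2 rad and x of the grasp point in the frame of bracket_blue above 0.016 m and contact force between the fingers and bracket_blue above 2 N), for 0.2 s.
5. the yellow bracket (if present) stands level in the yellow bay and the fingers press down on its front flange (horizontal distance between bracket_yellow and bay_yellow below 0.015 m and angle between bracket_yellow's own z axis and vertical below 0.05 rad and angle between the x axis of bracket_yellow and the x axis of gauge, either way round below 0.2 rad and x of the grasp point in the frame of bracket_yellow below -0.024 m and contact force between the fingers and bracket_yellow above 2 N), for 0.2 s.
6. the yellow bracket (if present) stands level in the yellow bay and the fingers press down on its rear flange (horizontal distance between bracket_yellow and bay_yellow below 0.015 m and angle between bracket_yellow's own z axis and vertical below 0.05 rad and angle between the x axis of bracket_yellow and the x axis of gauge, either way round below 0.2 rad and x of the grasp point in the frame of bracket_yellow above 0.016 m and contact force between the fingers and bracket_yellow above 2 N), for 0.2 s.
7. with every bracket level in its bay the lever is swung to its stop (horizontal distance between bracket_red and bay_red below 0.015 m and angle between each of bracket_red, bracket_blue, bracket_yellow's own z axis and vertical below 0.05 rad and angle between the x axis of each of bracket_red, bracket_blue, bracket_yellow and the x axis of gauge, either way round below 0.2 rad and horizontal distance between bracket_blue and bay_blue below 0.015 m and horizontal distance between bracket_yellow and bay_yellow below 0.015 m and value of joint gauge_lever above 0.83 rad), for 0.1 s.
8. the lever is back at rest (value of joint gauge_lever below 0.06 rad), for 0.2 s.
At the end, for the whole second after the job is handed in: Every bracket present is at rest, level within 3 degrees, within 15 mm of the centre of the bay of its own colour and square to the gauge within 0.2 rad; the lever is back at rest (below 0.06 rad) (horizontal distance between bracket_red and bay_red below 0.015 m and angle between each of bracket_red, bracket_blue, bracket_yellow's own z axis and vertical below 0.05 rad and angle between the x axis of each of bracket_red, bracket_blue, bracket_yellow and the x axis of gauge, either way round below 0.2 rad and horizontal distance between bracket_blue and bay_blue below 0.015 m and horizontal distance between bracket_yellow and bay_yellow below 0.015 m and value of joint gauge_lever below 0.06 rad and linear speed of each of bracket_red, bracket_blue, bracket_yellow below 0.02 m/s); the robot touches nothing.
It fails at once if a bystander is shifted by more than 40 mm (distance of any of flask, bottle, jar, tip_box, dish, screwdriver, brush from where it was at the start of the episode above 0.04 m).
Of bracket_red, bracket_blue, bracket_yellow only 2 to 3 are there at a start; the rules pass over those that are not, and their reading is None.
At some moment in a run one of bracket_red, bracket_blue, bracket_yellow may be knocked a few centimetres aside while the robot is not near it.
Once in a run the grip may slacken for a moment while it holds something.
It also fails if it takes over 210 s, if anything falls off the work surface, if the arm or the gripper's body presses on something with over 40 N, if the wrist force passes 120 N, or if a joint passes its speed limit or range.

## Robot

A 6-joint arm with a two-finger parallel gripper is mounted at the origin on the work surface. World frame = base frame: x ahead of the robot, y to its left, z up, the work surface at z = 0. Lengths are in m, angles in rad, forces in N, time in s.
With the tool pointing down it reaches from about 0.35 to 0.85 m from the base axis. Payload 8.1 kg.
Tool frame: the origin (TCP) lies between the finger pads; the fingertips stand 11 mm ahead of it and the grasp point (between the pads) lies 8 mm behind it (robot.tips_ahead is the distance from the TCP to the fingertips, in m); z points along the fingers, y is the line along which they close (so a half turn about z gives the same grasp; the last joint's range is limited). The gripper opens to 93 mm and grips with 3 to 60 N. Pads are 15 mm wide; open, the fingers measure 128 mm over their backs; the gripper's body (75 mm by 188 mm) begins 65 mm behind the grasp point.
Start: joints at [-1.302, 0.13, 1.488, -0, 1.523, -0.085], TCP at [0.208, -0.563, 0.23] pointing down, gripper open.
Joint ranges: [-2.96, 2.96], [-0.89, 2.26], [0.02, 2.5], [-1.34, 4.48], [0, 2.73], [-2.66, 2.66]. Speed limits (rad/s): [2.39, 2.39, 2.79, 3.14, 3.14, 3.14].

## Interface

Orientations are given as a rotation vector (axis times angle).
In Python, from plant import robot gives the robot as it stands. The module is installed in compiled form; this text tells all that it offers.
- The arm moves only by the tool move_arm, never from a script. Its argument "deltas" is one flat list of numbers, 7 for each row, row after row: the shift along the tool's x, y, z in m, then the turn, a rotation vector about the tool's x, y, z in rad, then the opening, from 0 (shut) to 1 (fully open). A call has 1 to 12 rows; each row is the pose to reach, as a shift and turn from the pose commanded when the call began, along the tool's axes at that moment; what a row does not reach only later rows make up. A row lasts 1/8 s, in which the tool goes at most 62.5 mm and 10.7 degrees, less where a joint would pass 70% of its speed; a pose out of reach is approached as far as the arm can. A call with a gripper value outside its range is refused whole. The fingers move at their own pace and stop on an object; "squeeze" is the grip in N (left out, the last holds). Time passes only in rows, so rows that repeat a pose let the fingers close. It gives the time, the measured TCP pose, the force, the opening and the grip force at its end, in the units of the state.
- robot.read_state(): the state, without advancing time (a new reading comes with each control period).
- robot.read_camera(name): name is "scene" or "top" or "wrist"; returns (picture, depth): 480x640x3 uint8, red, green, blue; 480x640 float32, m along the optical axis (not along the pixel's ray), 0 where there is no reading.
- robot.camera_model(name): a dict with "K" (3x3 intrinsics, pixels), "k1" (the pictures are not rectified: a ray, as slopes to the right and down, at radius r is drawn at 1 + k1 r^2 times it, then the intrinsics apply), "R" (3x3) and "t" (3): a world point X has camera coordinates R X + t; the wrist camera has in their place "tool_from_camera" (4x4, takes a point from camera to tool coordinates, whose origin is the TCP and whose axes are the flange's). Camera axes: x right, y down, z forward; pixel columns grow to the right and rows downward; lengths in m; the calibration is good to about 2 mm. A picture is of the moment at which its call begins: read the wrist's pose just before it. camera_model takes no time and is no camera call.
- robot.close_job(): hands the job in; it is judged then, once.
Trained networks look in the newest picture that a camera, given by its name, has taken for a name from the list of things; names that differ only in an ending like _2 or _b are one class to them, and where a whole thing is asked for, a point or a joint stands for the part that bears it (a point fixed in the world has none). Each returns a list of dicts, best first, with "confidence" (0 to 1); they miss things now and then, are a little off and sometimes report something else, mostly with a low value. They report only what shows in the picture. A call takes as long as a camera call. They do not tell look-alikes from the thing itself.
- robot.recognise(camera, label): "uv" ([column, row] in pixels, amid what is visible of it).
The state is a dict: "t": time; "q": joint angles; "dq": joint speeds; "joint_torque": joint torques, N m; "tool_pos": TCP position; "orientation": TCP orientation; "force": force on the tool from outside, world axes, zero at the start; "wrist_torque": the same for the moment, N m; "opening": finger opening in m; "gripper_force": force on a finger pad.
Only numpy, scipy, OpenCV 4.12 (cv2) and the standard library are available. Lean on these libraries where they do the work, as an engineer would, in place of code of your own. Each camera call takes 0.05 s, during which the arm holds its last target. There are 200 camera calls.

## Working session

There is one attempt and no reset: what is moved stays moved. The work goes in short steps, Python scripts to look and compute and a tool call to move; the robot and the scene stay as the last step left them, time stands still between calls to the robot, and variables do not carry over. Pictures are saved under pics/ and viewed, at most 14 in all, crops included, and the job is handed in when it is done.

Besides the shell and the picture viewer there is one more tool, called after "Emit:" as name(argument=value, ...) on one line, values as JSON. move_arm: Moves the arm, as the interface text tells. Its arguments: {"type":"object","properties":{"deltas":{"type":"array","items":{"type":"number"}},"squeeze":{"type":"number"}},"required":["deltas"]}

```bash
mkdir -p pics
cat > h.py <<'E'
import numpy as np, cv2
from scipy.spatial.transform import Rotation as Rn
from plant import robot
def snap(cam,name=None):
    s=robot.read_state(); im,d=robot.read_camera(cam)
    if name: cv2.imwrite('pics/'+name,cv2.cvtColor(im,cv2.COLOR_RGB2BGR))
    return s,im,d
def pose(s):
    return Rn.from_rotvec(s['orientation']).as_matrix(), np.array(s['tool_pos'])
def cloud(cam,s,d):
    m=robot.camera_model(cam);K=np.array(m['K']);k1=m['k1']
    v,u=np.mgrid[0:480,0:640]
    dist=np.array([k1,0,0,0,0],float)
    p=cv2.undistortPoints(np.stack([u,v],-1).reshape(-1,1,2).astype(float),K,dist).reshape(480,640,2)
    P=np.dstack([p[...,0]*d,p[...,1]*d,d]).reshape(-1,3)
    if cam=='wrist':
        T=np.array(m['tool_from_camera']);R,t=pose(s)
        W=(P@T[:3,:3].T+T[:3,3])@R.T+t
    else:
        W=(P-np.array(m['t']))@np.array(m['R'])
    W=W.reshape(480,640,3); W[d==0]=np.nan
    return W
def proj(cam,X,s=None):
    m=robot.camera_model(cam);K=np.array(m['K'])
    C=np.atleast_2d(X)@np.array(m['R']).T+np.array(m['t'])
    p=C[:,:2]/C[:,2:]; r2=(p**2).sum(1,keepdims=True); p=p*(1+m['k1']*r2)
    return p@K[:2,:2].T+K[:2,2]
E
python3 - <<'E'
from h import *
for c in('top','scene'):
    s,im,d=snap(c,c+'0.png'); W=cloud(c,s,d); np.save(c+'W.npy',W); np.save(c+'I.npy',im)
    for l in ['gauge','bracket_red','lever_bar','flask','bottle','jar','tip_box','dish','screwdriver','brush']:
        for r in robot.recognise(c,l)[:6]:
            u,v=np.array(r['uv']).astype(int); print(c,l,round(r['confidence'],2),u,v,W[v,u].round(3))
print(s['t'])
E
```

```text
top gauge 0.72 258 257 [0.525 0.169 0.028]
top bracket_red 0.46 355 162 [ 0.768 -0.086  0.113]
top lever_bar 0.61 324 210 [ 0.626 -0.005  0.2  ]
top lever_bar 0.17 411 234 [ 0.589 -0.241  0.053]
top flask 0.72 130 309 [0.382 0.494 0.074]
top bottle 0.96 353 157 [ 0.774 -0.079  0.141]
top bottle 0.24 497 231 [ 0.596 -0.464  0.075]
top jar 0.79 498 229 [ 0.602 -0.467  0.074]
top tip_box 0.87 435 358 [ 0.263 -0.3    0.057]
top tip_box 0.37 496 231 [ 0.596 -0.46   0.078]
top dish 0.91 336 314 [ 0.374 -0.043  0.015]
top screwdriver 0.79 177 347 [0.282 0.38  0.026]
top screwdriver 0.18 258 256 [0.527 0.168 0.037]
top brush 0.63 264 173 [0.758 0.158 0.021]
scene gauge 0.93 363 278 [0.617 0.137 0.074]
scene bracket_red 0.29 303 245 [ 0.64  -0.007  0.19 ]
scene lever_bar 0.67 302 246 [ 0.637 -0.01   0.184]
scene flask 0.62 490 238 [0.411 0.505 0.047]
scene flask 0.6 367 267 [0.574 0.149 0.074]
scene jar 0.71 117 282 [ 0.625 -0.474  0.057]
scene tip_box 0.82 204 211 [ 0.297 -0.306  0.051]
scene dish 0.88 287 235 [ 0.363 -0.061  0.016]
scene dish 0.31 432 217 [0.275 0.364 0.023]
scene screwdriver 0.86 433 218 [0.278 0.367 0.022]
scene brush 0.89 375 336 [0.76 0.16 0.02]
0.55
```

View pics/top0.png

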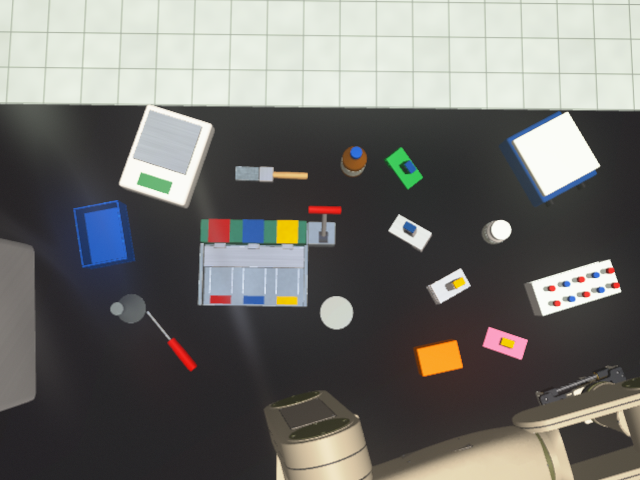

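Run:
```python
from h import *
c='top'
for l in ['bracket_blue','bracket_yellow']:
    s,im,d=snap(c) if l=='bracket_blue' else (s,im,d)
    W=cloud(c,s,d)
    for r in robot.recognise(c,l)[:6]:
        u,v=np.array(r['uv']).astype(int); print(l,round(r['confidence'],2),u,v,W[v,u].round(3))
hsv=cv2.cvtColor(np.load('topI.npy'),cv2.COLOR_RGB2HSV); W=np.load('topW.npy')
m=((hsv[...,1]>110)&(hsv[...,2]>60)).astype(np.uint8)
for lo,hi,n in[(0,6,'red'),(7,18,'or'),(20,34,'yel'),(35,85,'grn'),(90,130,'blu'),(135,170,'pink'),(171,180,'red2')]:
    k=m*((hsv[...,0]>=lo)&(hsv[...,0]<=hi))
    N,L,S,C=cv2.connectedComponentsWithStats(k)
    for i in range(1,N):
        if S[i,4]>25: print(n,S[i],C[i].round(),np.nanmedian(W[L==i],0).round(3))
```

```text
bracket_blue 0.97 404 170 [ 0.766 -0.225  0.04 ]
bracket_blue 0.62 411 231 [ 0.594 -0.237  0.075]
bracket_yellow 0.87 504 342 [ 0.307 -0.474  0.081]
bracket_yellow 0.5 335 314 [ 0.374 -0.04   0.016]
red [308 205  34  10 294] [324. 210.] [ 0.629 -0.005  0.198]
red [208 218  22  25 490] [219. 230.] [0.591 0.269 0.077]
red [606 268   9   6  40] [610. 270.] [ 0.495 -0.745  0.1  ]
red [577 277   8   5  34] [581. 279.] [ 0.471 -0.667  0.102]
red [611 282   9   6  40] [615. 285.] [ 0.456 -0.756  0.103]
red [548 286   7   5  32] [551. 288.] [ 0.447 -0.59   0.102]
red [582 292   8   5  34] [586. 294.] [ 0.432 -0.679  0.101]
red [211 296  16   7 100] [218. 299.] [0.411 0.277 0.014]
red [553 301   7   5  31] [556. 303.] [ 0.408 -0.603  0.1  ]
red [167 337  31  35 383] [182. 354.] [0.262 0.366 0.023]
or [342 146  25  25 359] [354. 160.] [ 0.773 -0.08   0.102]
or [274 172  34   8 150] [291. 175.] [0.751 0.087 0.017]
or [ 413  339   51   38 1458] [438. 357.] [ 0.264 -0.308  0.053]
yel [276 219  23  25 533] [287. 231.] [0.59  0.09  0.076]
yel [452 277  13  12  87] [458. 282.] [ 0.46  -0.359  0.078]
[... 438 characters left out ...]
 [546. 162.] [ 0.755 -0.593  0.073]
blu [350 146  12  13 116] [356. 152.] [ 0.784 -0.086  0.15 ]
blu [404 161  12  12  92] [410. 166.] [ 0.768 -0.235  0.078]
blu [  73  200   63   70 3419] [103. 235.] [0.582 0.594 0.01 ]
blu [242 219  23  25 540] [253. 230.] [0.592 0.18  0.076]
blu [404 222  12  11  78] [409. 227.] [ 0.604 -0.231  0.079]
blu [592 272   7   6  32] [595. 275.] [ 0.481 -0.705  0.102]
blu [563 281   7   6  28] [566. 284.] [ 0.458 -0.631  0.103]
blu [597 287   7   6  31] [600. 290.] [ 0.443 -0.718  0.1  ]
blu [244 296  20   8 160] [254. 300.] [0.409 0.181 0.013]
blu [569 296   6   6  29] [571. 299.] [ 0.419 -0.642  0.102]
red2 [222 296   8   8  38] [227. 299.] [0.411 0.253 0.012]
```

The top view shows the gauge at about (253,262). Blue-topped candidates are the pale bracket at (410,231) and a green look-alike at (404,168). Yellow-topped candidates are the pale bracket at (449,286) and a pink look-alike at (505,343). By the description I take the pale ones. No red bracket is visible, so I'll check the scene view and a close crop.

Run:
```python
from h import *
a=cv2.imread('pics/scene0.png'); b=cv2.imread('pics/top0.png')[140:370,380:540]
b=cv2.resize(b,None,fx=2.0,fy=2.0,interpolation=cv2.INTER_CUBIC)
a=cv2.resize(a,(480,360)); o=np.zeros((460,800,3),np.uint8); o[:360,:480]=a; o[:,480:]=b
cv2.imwrite('pics/comp.png',o)
W=np.load('topW.npy')
for n,x,y in[('blue',.60,-.235),('yel',.46,-.357)]:
    m=(abs(W[...,0]-x)<.075)&(abs(W[...,1]-y)<.075)&(W[...,2]>.012)
    P=W[m]; k,lab,st,c=cv2.connectedComponentsWithStats(m.astype(np.uint8)); print(n,len(P),st[:,4])
    slab=P[P[:,2]<.055]; web=P[P[:,2]>.06]
    r=cv2.minAreaRect(slab[:,:2].astype(np.float32)*1000); print(r)
    A=np.c_[slab[:,:2]-slab[:,:2].mean(0),np.ones(len(slab))]; co,*_=np.linalg.lstsq(A,slab[:,2],rcond=None); print('grad',co.round(3), 'downdir deg',np.degrees(np.arctan2(-co[1],-co[0])),'web',web.mean(0).round(4))
# gauge: patches on housing and front
```

```text
blue 764 [306436    764]
((598.5142822265625, -245.02792358398438), (106.60171508789062, 57.533626556396484), 57.26409149169922)
grad [-0.1   -0.155  0.026] downdir deg 57.33944094265484 web [ 0.6043 -0.2335  0.0764]
yel 768 [306432    767      1]
((448.4404296875, -350.9903869628906), (67.78853607177734, 107.4392318725586), 28.695144653320312)
grad [-0.058  0.128  0.027] downdir deg -65.83741796086535 web [ 0.4589 -0.3577  0.0752]
```

View pics/comp.png

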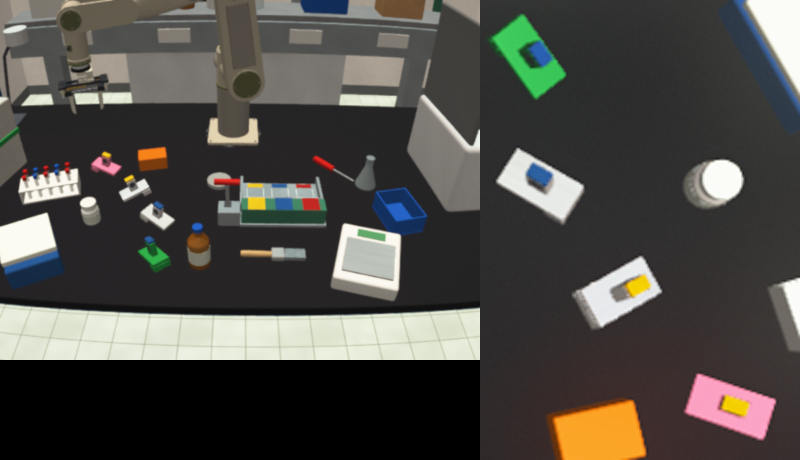

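Red is absent: nothing else shows on the bench in the scene view. The pale bracket with the blue top, at crop (540,185), and the pale one with the yellow top, at crop (617,292), are the right ones. Pink and green are look-alikes.

```bash
cat >> h.py <<'E'
def Rz(a): return Rn.from_euler('z',a).as_matrix()
def Ry(a): return Rn.from_euler('y',a).as_matrix()
FLIP=np.diag([1.,-1,-1])   # tool down: tool x = bracket x, tool y = -bracket y
def rowto(R1,p1,s=None,R0=None,p0=None):
    if R0 is None: R0,p0=pose(s or robot.read_state())
    d=R0.T@(np.array(p1)-p0); r=Rn.from_matrix(R0.T@R1).as_rotvec()
    print('row',d.round(4),r.round(4),'n>=',max(np.linalg.norm(d)/.0625,np.linalg.norm(r)/.187).round(1))
def inh(Rb,pb,pts): return pb+np.array(pts)@Rb.T
E
python3 - <<'E'
from h import *
s=robot.read_state(); R,t=pose(s); print(R.round(3),t,s['q'],s['opening']); print(np.array(robot.camera_model('wrist')['tool_from_camera']).round(3))
for k in(0,np.pi):
  rowto(Rz(np.radians(57)+k)@FLIP,[.58,-.26,.27],s)
# gauge pose from top cloud
W=np.load('topW.npy');I=np.load('topI.npy')
h=W[(abs(W[...,2]-.075)<.008)&(W[...,0]>.53)&(W[...,0]<.64)&(W[...,1]>.0)&(W[...,1]<.36)]
h=h[h[:,1]>.03]
print(cv2.minAreaRect(h[:,:2].astype(np.float32)*1000))
h=W[(abs(W[...,2]-.030)<.004)&(W[...,0]>.47)&(W[...,0]<.58)&(W[...,1]>.03)&(W[...,1]<.33)]
print(cv2.minAreaRect(h[:,:2].astype(np.float32)*1000), h.min(0),h.max(0))
E
```

```text
[[ 0.938  0.346  0.   ]
 [ 0.346 -0.938 -0.   ]
 [ 0.     0.    -1.   ]] [ 0.20788465 -0.56284767  0.22966968] [-1.30243086e+00  1.30370300e-01  1.48816961e+00  3.38730827e-06
  1.52302629e+00 -8.54083066e-02] 0.09325626949540666
[[-0.001 -0.96  -0.281  0.078]
 [ 1.    -0.001  0.    -0.001]
 [-0.    -0.281  0.96  -0.155]
 [ 0.     0.     0.     1.   ]]
row [ 0.454  -0.1552 -0.0403] [ 0.      0.     -0.6411] n>= 7.7
row [ 0.454  -0.1552 -0.0403] [ 0.     -0.      2.5005] n>= 13.4
((590.7354736328125, 178.989501953125), (279.5665588378906, 63.16514205932617), 89.68863677978516)
((521.4547729492188, 174.3629608154297), (86.36524200439453, 281.2561340332031), 1.5079816579818726) [0.47459371 0.03406237 0.02601224] [0.56142699 0.31508757 0.0339933 ]
```

Emit:
move_arm(deltas=[0.454,-0.155,-0.04,0,0,-0.641,1,0.454,-0.155,-0.04,0,0,-0.641,1,0.454,-0.155,-0.04,0,0,-0.641,1,0.454,-0.155,-0.04,0,0,-0.641,1,0.454,-0.155,-0.04,0,0,-0.641,1,0.454,-0.155,-0.04,0,0,-0.641,1,0.454,-0.155,-0.04,0,0,-0.641,1,0.454,-0.155,-0.04,0,0,-0.641,1,0.454,-0.155,-0.04,0,0,-0.641,1,0.454,-0.155,-0.04,0,0,-0.641,1,0.454,-0.155,-0.04,0,0,-0.641,1], squeeze=40)

```text
t: 2.62
tool_pos: [0.5791, -0.2612, 0.2695]
orientation: [-2.762, -1.497, 0.001]
force: [-0.2, -0.1, -0.5]
opening: 0.0927
gripper_force: 0.0
```

```bash
cat >> h.py <<'E'
from scipy.optimize import least_squares
BOX=[((-.055,-.028,.018),(.05,.028,.030)),((-.055,-.028,0),(-.025,.028,.018)),((-.02,-.010,.030),(.012,.010,.085))]
def sdf(p):
    ds=[]
    for lo,hi in BOX:
        lo=np.array(lo);hi=np.array(hi);q=abs(p-(lo+hi)/2)-(hi-lo)/2
        ds.append(np.linalg.norm(np.maximum(q,0),axis=1)+np.minimum(q.max(1),0))
    return np.min(ds,0)
def fit(W,x,y,yaw,pitch=.236,z=-.006,zmin=.012,full=False,rad=.085):
    """bracket pose from a cloud; full: pitch and height free too"""
    P=W[(np.hypot(W[...,0]-x,W[...,1]-y)<rad)&(W[...,2]>zmin)]
    for it in range(3):
        def bR(a): return Rz(a[2])@Ry(a[4])
        f=lambda a: sdf((P-[a[0],a[1],a[3]])@bR(a))
        g=(lambda a:f(a)) if full else (lambda a:np.r_[f(a),(a[3]-z)*30,(a[4]-pitch)*30])
        r=least_squares(g,[x,y,yaw,z,pitch],loss='soft_l1',f_scale=.002,x_scale=[.01,.01,.1,.01,.1])
        x,y,yaw=r.x[:3]; e=abs(f(r.x)); P=P[e<.006] if it<2 else P
    print('fit',r.x.round(4),'deg',np.degrees(yaw).round(1),'n',len(P),'med',np.median(e).round(4),'in4mm',(e<.004).mean().round(2))
    return r.x,bR(r.x)
def graspR(Rb): return Rb@FLIP
E
cat > meas.py <<'E'
from h import *
import sys
x,y,yd=map(float,sys.argv[1:4]); nm=sys.argv[4] if len(sys.argv)>4 else None
s,im,d=snap('wrist',nm); W=cloud('wrist',s,d)
a,Rb=fit(W,x,y,np.radians(yd)); a2,_=fit(W,x,y,np.radians(yd),full=True)
a3,_=fit(W,x,y,np.radians(yd)+np.pi)
g=inh(Rb,a[[0,1,3]],[-.004,0,.062])   # TCP in the web (grasp point 8 mm higher)
print('grasp',g.round(4)); pre=g+Rb@[0,0,.09]
rowto(graspR(Rb),pre,s); rowto(graspR(Rb),g,R0=graspR(Rb),p0=pre)
E
python3 meas.py .60 -.24 57 w1.png
python3 - <<'E'
from h import *
W=np.load('topW.npy'); fit(W,.6,-.24,1.0); fit(W,.45,-.355,-1.1); fit(W,.45,-.355,-1.1+np.pi)
E
```

```text
fit [ 0.5909 -0.2346  2.1833  0.3408  0.0809] deg 125.1 n 53201 med 0.002 in4mm 0.83
fit [ 0.5666 -0.2616  0.6952  0.3978  1.239 ] deg 39.8 n 25219 med 0.0023 in4mm 0.76
fit [ 0.59   -0.2353  2.1901  0.3411  0.0889] deg 125.5 n 42416 med 0.0019 in4mm 0.84
grasp [ 0.5903 -0.2337  0.4029]
row [ 0.0318 -0.0125 -0.2231] [-0.0486 -0.0711 -1.1894] n>= 6.4
row [ 0.   -0.    0.09] [0. 0. 0.] n>= 1.4
fit [ 0.5984 -0.2456  0.9949 -0.0059  0.236 ] deg 57.0 n 747 med 0.0016 in4mm 0.87
fit [ 0.4534 -0.3489 -1.0701 -0.006   0.236 ] deg -61.3 n 753 med 0.0015 in4mm 0.89
fit [ 0.455  -0.3519  2.0905  0.0058  0.236 ] deg 119.8 n 572 med 0.0024 in4mm 0.77
```

View pics/w1.png

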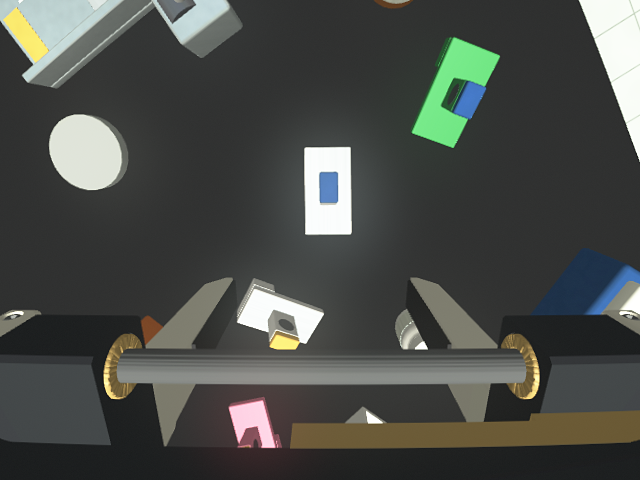

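The wrist view shows the blue bracket at (328,191), square to the tool. The fit was spoiled by gripper points, so I'll limit the height.

```bash
sed -i 's/&(W\[...,2\]>zmin)\]/\&(W[...,2]>zmin)\&(W[...,2]<zmax)]/; s/rad=.085)/rad=.085,zmax=.12)/' h.py; python3 meas.py .60 -.24 57
```

```text
fit [ 0.5966 -0.2479  1.0064 -0.006   0.236 ] deg 57.7 n 3932 med 0.0005 in4mm 1.0
fit [ 0.5967 -0.2479  1.0072 -0.006   0.2336] deg 57.7 n 3932 med 0.0005 in4mm 1.0
fit [ 0.6007 -0.24    4.169   0.0074  0.2174] deg 238.9 n 3293 med 0.0027 in4mm 0.71
grasp [ 0.6023 -0.239   0.0552]
row [0.0524 0.007  0.1269] [-0.0017 -0.2358 -0.0134] n>= 2.2
row [0.   0.   0.09] [0. 0. 0.] n>= 1.4
```

Emit:
move_arm(deltas=[0.0524,0.007,0.1269,-0.0017,-0.2358,-0.0134,1,0.0524,0.007,0.1269,-0.0017,-0.2358,-0.0134,1,0.0524,0.007,0.1269,-0.0017,-0.2358,-0.0134,1,0.0524,0.007,0.1269,-0.0017,-0.2358,-0.0134,1,0.0524,0.007,0.1269,-0.0017,-0.2358,-0.0134,1])

```text
t: 3.35
tool_pos: [0.6155, -0.2221, 0.1464]
orientation: [2.636, 1.45, -0.307]
force: [0.2, -0.6, 0.3]
opening: 0.0931
gripper_force: 0.0
```

Emit:
move_arm(deltas=[0,0,0.03,0,0,0,1,0,0,0.06,0,0,0,1,0,0,0.08,0,0,0,1,0,0,0.09,0,0,0,1,0,0,0.09,0,0,0,1,0,0,0.09,0,0,0,0,0,0,0.09,0,0,0,0,0,0,0.09,0,0,0,0,0,0,0.09,0,0,0,0,0,0,0.09,0,0,0,0], squeeze=45)

```text
t: 4.6
tool_pos: [0.6033, -0.2377, 0.0553]
orientation: [2.637, 1.455, -0.312]
force: [0.1, -0.2, 0.4]
opening: 0.0476
gripper_force: 0.0
```

Emit:
move_arm(deltas=[0,0,0,0,0,0,0,0,0,0,0,0,0,0,0,0,0,0,0,0,0,0,0,0,0,0,0,0,0,0,0,0,0,0,0,0,0,0,0,0,0,0])

```text
t: 5.35
tool_pos: [0.6033, -0.2378, 0.0552]
orientation: [2.637, 1.455, -0.312]
force: [0.0, 0.2, -0.8]
opening: 0.0201
gripper_force: 45.0
```

Run:
```python
from h import *
s=robot.read_state();R,t=pose(s)
rowto(R,t+[0,0,.2],s)
p1=t+[0,0,.2]; rowto(FLIP,[.475,.18,.27],s)
```

```text
row [-0.0467  0.     -0.1945] [0. 0. 0.] n>= 3.2
row [ 0.2269 -0.3313 -0.2755] [0.1189 0.2154 1.0034] n>= 7.8
```

Emit:
move_arm(deltas=[-0.012,0,-0.049,0,0,0,0,-0.023,0,-0.097,0,0,0,0,-0.035,0,-0.146,0,0,0,0,-0.047,0,-0.1945,0,0,0,0,0.0,-0.05,-0.21,0.02,0.03,0.15,0,0.04,-0.1,-0.22,0.04,0.07,0.3,0,0.08,-0.15,-0.235,0.06,0.1,0.45,0,0.12,-0.2,-0.245,0.08,0.14,0.6,0,0.16,-0.25,-0.255,0.1,0.17,0.75,0,0.2,-0.29,-0.265,0.11,0.2,0.9,0,0.2269,-0.3313,-0.2755,0.1189,0.2154,1.0034,0,0.2269,-0.3313,-0.2755,0.1189,0.2154,1.0034,0])

```text
t: 6.85
tool_pos: [0.4729, 0.1837, 0.27]
orientation: [-3.14, -0.007, 0.001]
force: [0.2, 0.7, -4.0]
opening: 0.02
gripper_force: 45.0
```

```bash
cat >> h.py <<'E'
GB=[((-.09,-.145,0),(.14,.145,.012)),((.014,-.145,.012),(.07,.145,.030)),((.075,-.145,0),(.137,.145,.075)),((-.09,.135,0),(.07,.145,.045)),((-.09,-.145,0),(.07,-.135,.045)),((.075,-.217,0),(.137,-.143,.06))]
def fitg(W,x=.485,y=.18,yaw=0.):
    def sd(p):
        ds=[]
        for lo,hi in GB:
            lo=np.array(lo);hi=np.array(hi);q=abs(p-(lo+hi)/2)-(hi-lo)/2
            ds.append(np.linalg.norm(np.maximum(q,0),axis=1)+np.minimum(q.max(1),0))
        return np.min(ds,0)
    P=W[(abs(W[...,0]-x-.02)<.13)&(abs(W[...,1]-y)<.16)&(W[...,2]>.006)&(W[...,2]<.08)]
    P=P[::max(1,len(P)//8000)]
    for it in range(3):
        f=lambda a: sd((P-[a[0],a[1],a[3]])@Rz(a[2]))
        r=least_squares(f,[x,y,yaw,0],loss='soft_l1',f_scale=.002,x_scale=[.01,.01,.1,.01])
        x,y,yaw=r.x[:3]; e=abs(f(r.x)); P=P[e<.006] if it<2 else P
    print('gauge',r.x.round(4),'n',len(P),'med',np.median(e).round(4)); return r.x
E
python3 - <<'E'
from h import *
fitg(np.load('topW.npy')); s,im,d=snap('wrist','w2.png'); W=cloud('wrist',s,d); fitg(W)
R,t=pose(s); np.save('w2W.npy',W); print(s['tool_pos'],R.round(3),s['opening'],s['force'])
# bracket in hand, in tool frame
Rb=R@FLIP; p=t-Rb@[-.004,0,.062]
a,_=fit(W,p[0],p[1],0.,pitch=0,z=p[2],zmin=.12,zmax=t[2]+.016,full=True,rad=.075); print('expected',p.round(4))
E
```

```text
gauge [ 0.4842  0.1795 -0.0053  0.0005] n 8570 med 0.002
gauge [ 4.818e-01  1.777e-01 -8.600e-03  2.000e-04] n 8889 med 0.0006
[0.47288166 0.18366793 0.26996308] [[ 1.     0.004 -0.   ]
 [ 0.004 -1.     0.001]
 [-0.    -0.001 -1.   ]] 0.019962217158607496 [ 0.22274806  0.74263954 -3.95336014]
fit [ 0.4738  0.1848  0.0015  0.2073 -0.0018] deg 0.1 n 9445 med 0.0004 in4mm 0.98
expected [0.4769 0.1838 0.208 ]
```

View pics/w2.png

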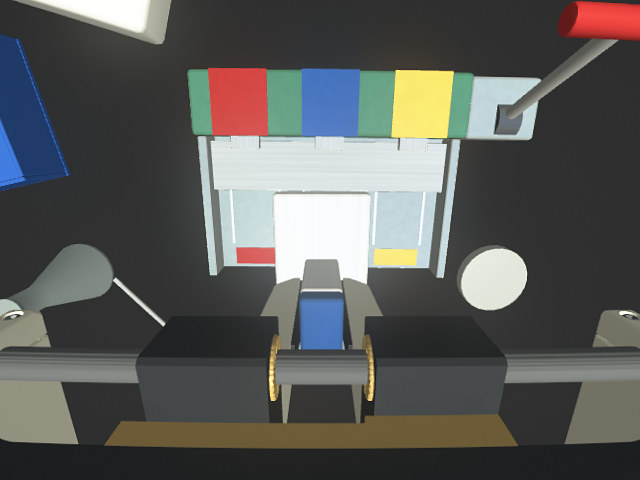

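The bracket hangs straight in the grip at (322,300), above the blue bay. The gauge is clearly seen and squarely aligned. I'll lower partway and re-measure after settling.

Emit:
move_arm(deltas=[0.006,0.0034,0.05,0,0,0.01,0,0.006,0.0034,0.1,0,0,0.01,0,0.006,0.0034,0.13,0,0,0.01,0,0.006,0.0034,0.15,0,0,0.01,0,0.006,0.0034,0.15,0,0,0.01,0,0.006,0.0034,0.15,0,0,0.01,0])

```text
t: 7.65
tool_pos: [0.4817, 0.1759, 0.1208]
orientation: [3.141, -0.017, 0.001]
force: [0.6, -0.5, -3.8]
opening: 0.0197
gripper_force: 45.0
```

```bash
cat > hand.py <<'E'
from h import *
import sys
gx,gy=map(float,sys.argv[1:3])
s,im,d=snap('wrist'); W=cloud('wrist',s,d); R,t=pose(s)
print(t.round(4),Rn.from_matrix(R@FLIP).as_rotvec().round(4),s['opening'],s['gripper_force'],np.round(s['force'],1))
p=t-(R@FLIP)@[-.004,0,.062]
G=W.copy(); G[np.hypot(W[...,0]-p[0],W[...,1]-p[1])<.07]=np.nan
g=fitg(G)
a,_=fit(W,p[0],p[1],0.,pitch=0,z=p[2],zmin=p[2]+.012,zmax=t[2]+.016,full=True,rad=.065)
a=a.copy(); print('rel to gauge', (Rz(-g[2])@(a[[0,1,3]]-[g[0],g[1],0])).round(4),'yaw',(a[2]-g[2]).round(4),'pitch',a[4].round(4))
E
python3 hand.py .485 .18
```

```text
[0.4817 0.1759 0.1208] [-0.0001 -0.0007 -0.0106] 0.01969418315163136 44.99692440032959 [ 0.6 -0.5 -3.8]
gauge [ 4.817e-01  1.778e-01 -8.100e-03  3.000e-04] n 8520 med 0.0005
fit [ 0.4827  0.177  -0.014   0.0582 -0.0037] deg -0.8 n 9446 med 0.0004 in4mm 0.98
rel to gauge [ 0.001  -0.0008  0.0582] yaw -0.0059 pitch -0.0037
```

Emit:
move_arm(deltas=[0,0,0.02,0,0,0,0,0,0,0.035,0,0,0,0,0,0,0.043,0,0,0,0,0,0,0.046,0,0,0,0,0,0,0.0465,0,0,0,0,0,0,0.0465,0,0,0,0])

```text
t: 8.45
tool_pos: [0.4812, 0.1766, 0.0746]
orientation: [3.141, -0.015, 0.001]
force: [-4.8, -2.0, 5.3]
opening: 0.0196
gripper_force: 45.0
```

Emit:
move_arm(deltas=[0,0,0,0,0,0,0.5,0,0,0,0,0,0,0.5,0,0,0,0,0,0,0.5,0,0,0,0,0,0,0.5,0,0,0,0,0,0,0.5,0,0,-0.04,0,0,0,0.5,0,0,-0.09,0,0,0,0.5,0,0,-0.14,0,0,0,0.3,0,0,-0.14,0,0,0,0,0,0,-0.14,0,0,0,0])

```text
t: 9.7
tool_pos: [0.4808, 0.1765, 0.2131]
orientation: [3.141, -0.016, -0.0]
force: [-1.2, -0.3, 0.4]
opening: 0.0209
gripper_force: 0.0
```

```bash
cat > chk.py <<'E'
from h import *
import sys
yb=float(sys.argv[1])
s,im,d=snap('wrist',sys.argv[2] if len(sys.argv)>2 else None); W=cloud('wrist',s,d); R,t=pose(s)
print(s['t'],t.round(4),Rn.from_matrix(R@FLIP).as_rotvec().round(4),s['opening'],np.round(s['force'],1))
g=np.array([.4818,.1778,-.0083]); p=g[:2]+(Rz(g[2])@[0,yb,0])[:2]
a,_=fit(W,p[0],p[1],0.,pitch=0,z=.012,zmin=.034,zmax=.12,full=True,rad=.065)
print('rel bay',(a[:2]-p).round(4))
for x in(-.038,.031):
    q=p+(Rz(g[2])@[x,0,0])[:2]; rowto(Rz(g[2])@FLIP,[*q,.042+.011],s)
E
python3 chk.py 0 w3.png
```

```text
9.7 [0.4808 0.1765 0.2131] [-0.0001  0.0002 -0.01  ] 0.020929357561088536 [-1.2 -0.3  0.4]
fit [ 0.4823  0.1774 -0.0098  0.0119 -0.0014] deg -0.6 n 5578 med 0.0005 in4mm 1.0
rel bay [ 0.0005 -0.0004]
row [-0.037  -0.0012  0.1601] [ 0.0001  0.0002 -0.0017] n>= 2.6
row [ 0.032  -0.0014  0.1601] [ 0.0001  0.0002 -0.0017] n>= 2.6
```

Emit:
move_arm(deltas=[-0.037,0,0.05,0,0,0,0,-0.037,-0.001,0.11,0,0,0,0,-0.037,-0.001,0.145,0,0,0,0,-0.037,-0.001,0.158,0,0,0,0,-0.037,-0.001,0.161,0,0,0,0,-0.037,-0.001,0.163,0,0,0,0,-0.037,-0.001,0.163,0,0,0,0,-0.037,-0.001,0.163,0,0,0,0,-0.037,-0.001,0.163,0,0,0,0])

```text
t: 10.88
tool_pos: [0.4406, 0.1771, 0.0531]
orientation: [3.139, -0.015, -0.014]
force: [-32.9, -10.4, 48.1]
opening: 0.0005
gripper_force: 24.2
```

Emit:
move_arm(deltas=[0,0,-0.03,0,0,0,0,0,0,-0.08,0,0,0,0,0,0,-0.163,0,0,0,0,0,0,-0.163,0,0,0,0,0,0,-0.163,0,0,0,0])

```text
t: 11.5
tool_pos: [0.4454, 0.1783, 0.2159]
orientation: [-3.14, 0.016, -0.007]
force: [-1.3, 0.4, 0.5]
opening: 0.0007
gripper_force: 0.0
```

```bash
python3 chk.py 0 w4.png
```

```text
11.5 [0.4454 0.1783 0.2159] [ 0.0011 -0.0042 -0.0101] 0.0007192835666034722 [-1.3  0.4  0.5]
fit [ 0.4831  0.1776 -0.007   0.0119 -0.0009] deg -0.4 n 5929 med 0.0005 in4mm 1.0
rel bay [ 0.0013 -0.0002]
row [-0.0023  0.0004  0.1629] [-0.0012 -0.0042 -0.0018] n>= 2.6
row [0.0667 0.0002 0.1632] [-0.0012 -0.0042 -0.0018] n>= 2.8
```

View pics/w4.png

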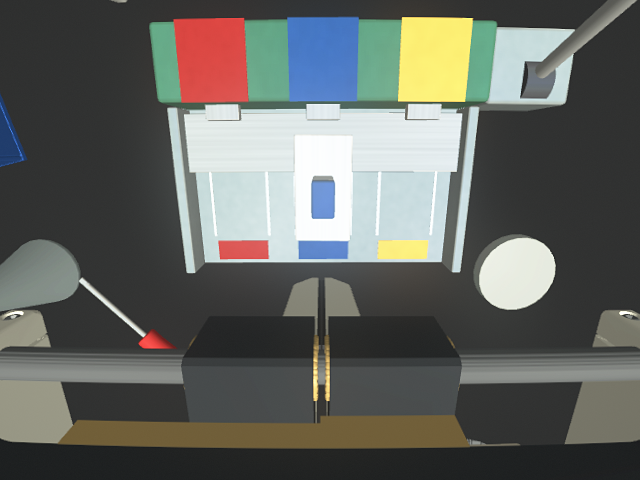

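The blue bracket stands in its bay at (323,190), level and 1.3 mm from centre. Front press registered. The rear flange is next, more gently.

Emit:
move_arm(deltas=[0.05,0,0,0,0,0,0,0.07,0,0.03,0,0,0,0,0.07,0,0.08,0,0,0,0,0.07,0,0.13,0,0,0,0,0.07,0,0.15,0,0,0,0,0.07,0,0.158,0,0,0,0,0.07,0,0.1605,0,0,0,0,0.07,0,0.1605,0,0,0,0])

```text
t: 12.55
tool_pos: [0.5105, 0.1765, 0.0532]
orientation: [3.139, -0.015, -0.012]
force: [-19.3, -4.9, 26.0]
opening: 0.0004
gripper_force: 13.0
```

Emit:
move_arm(deltas=[0,0,0,0,0,0,0,0,0,0,0,0,0,0,0,0,0,0,0,0,0,0,0,-0.03,0,0,0,0,0,0,-0.09,0,0,0,0,-0.03,0,-0.15,0,0,0,0,-0.06,0,-0.19,0,0,0,0,-0.06,0,-0.19,0,0,0,0,-0.06,0,-0.19,0,0,0,0])

```text
t: 13.68
tool_pos: [0.4536, 0.1777, 0.2419]
orientation: [3.141, -0.015, -0.002]
force: [-0.1, -0.5, -0.4]
opening: 0.0003
gripper_force: 0.0
```

```bash
python3 chk.py 0
python3 - <<'E'
from h import *
s,im,d=snap('top','top1.png'); W=cloud('top',s,d)
print(s['q']); a,Rb=fit(W,.4534,-.349,-1.07)
o=inh(Rb,a[[0,1,3]],[-.03,0,.27]); print(o); rowto(Rz(a[2])@FLIP,[o[0],o[1],.27])
E
```

```text
13.675 [0.4536 0.1777 0.2419] [-0.0004  0.0011 -0.0098] 0.0002908423131416168 [-0.1 -0.5 -0.4]
fit [ 4.841e-01  1.779e-01 -2.090e-02  1.190e-02 -2.000e-04] deg -1.2 n 5044 med 0.0005 in4mm 1.0
rel bay [0.0023 0.0001]
row [-0.0096 -0.0004  0.1889] [ 0.0004  0.0011 -0.0015] n>= 3.0
row [ 0.0594 -0.0005  0.1888] [ 0.0004  0.0011 -0.0015] n>= 3.2
[ 2.67982620e-01 -1.81595192e-01  1.77406831e+00 -1.39833777e-04
  1.55194568e+00  1.84887803e+00]
fit [ 0.4534 -0.3487 -1.0823 -0.006   0.236 ] deg -62.0 n 750 med 0.0015 in4mm 0.9
[ 0.4693538  -0.37869133  0.26351091]
row [ 0.0216  0.556  -0.0287] [0.0028 0.0026 1.072 ] n>= 8.9
```

Emit:
move_arm(deltas=[0.002,0.055,-0.028,0,0,0.1,1,0.004,0.11,-0.028,0,0,0.2,1,0.006,0.165,-0.028,0,0,0.3,1,0.009,0.22,-0.028,0,0,0.4,1,0.011,0.275,-0.028,0,0,0.5,1,0.013,0.33,-0.028,0,0,0.6,1,0.015,0.385,-0.028,0,0,0.72,1,0.018,0.44,-0.028,0,0,0.86,1,0.02,0.5,-0.028,0,0,1.0,1,0.0216,0.556,-0.0287,0,0,1.072,1,0.0216,0.556,-0.0287,0,0,1.072,1,0.0216,0.556,-0.0287,0,0,1.072,1])

```text
t: 15.28
tool_pos: [0.4696, -0.378, 0.2695]
orientation: [-2.692, 1.618, 0.006]
force: [-0.1, 0.0, 0.2]
opening: 0.093
gripper_force: 0.0
```

```bash
python3 meas.py .4534 -.3487 -62 w5.png
```

```text
fit [ 0.4518 -0.3511 -1.0805 -0.0061  0.236 ] deg -61.9 n 3633 med 0.0005 in4mm 1.0
fit [ 0.4519 -0.3514 -1.0794 -0.0062  0.2336] deg -61.8 n 3633 med 0.0005 in4mm 1.0
fit [ 4.5520e-01 -3.5370e-01  2.0826e+00 -2.0000e-04 -2.1400e-02] deg 119.3 n 3567 med 0.0023 in4mm 0.8
grasp [ 0.4568 -0.3604  0.0551]
row [-0.      0.0029  0.1269] [ 0.0005 -0.2323 -0.0019] n>= 2.0
row [-0.    0.    0.09] [0. 0. 0.] n>= 1.4
```

View pics/w5.png

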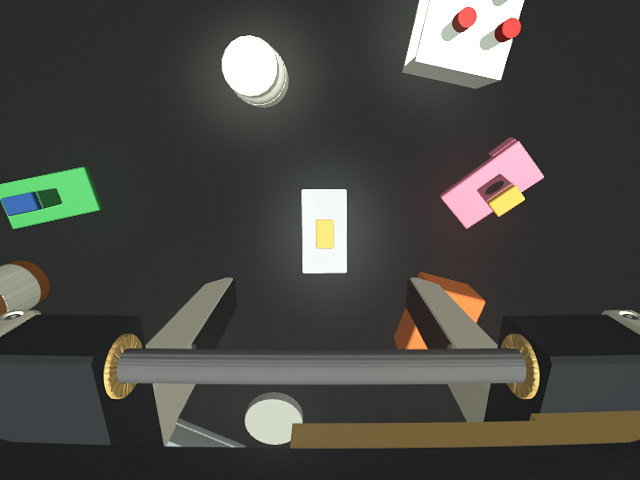

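The pale bracket with the yellow top is at (325,230), clear of the pink one at (490,185) and the box.

Emit:
move_arm(deltas=[0,0.003,0.06,0,-0.116,0,1,0,0.003,0.1269,0,-0.2323,-0.002,1,0,0.003,0.1269,0,-0.2323,-0.002,1,0,0.003,0.1269,0,-0.2323,-0.002,1,0,0.003,0.1269,0,-0.2323,-0.002,0.7,0,0.003,0.1269,0,-0.2323,-0.002,0.7])

```text
t: 16.08
tool_pos: [0.4691, -0.3808, 0.1501]
orientation: [-2.583, 1.547, 0.288]
force: [0.5, 0.3, 0.8]
opening: 0.0776
gripper_force: 0.0
```

Emit:
move_arm(deltas=[0,0,0.03,0,0,0,0.7,0,0,0.06,0,0,0,0.7,0,0,0.08,0,0,0,0.7,0,0,0.09,0,0,0,0.7,0,0,0.09,0,0,0,0,0,0,0.09,0,0,0,0,0,0,0.09,0,0,0,0,0,0,0.09,0,0,0,0,0,0,0.09,0,0,0,0,0,0,0.09,0,0,0,0,0,0,0.09,0,0,0,0,0,0,0.09,0,0,0,0], squeeze=45)

```text
t: 17.58
tool_pos: [0.4577, -0.3617, 0.0574]
orientation: [-2.58, 1.546, 0.3]
force: [0.3, -1.3, 1.4]
opening: 0.0194
gripper_force: 44.9
```

Run:
```python
from h import *
s=robot.read_state();R,t=pose(s); print(s['opening'],s['gripper_force'],t)
rowto(R,t+[0,0,.215],s); rowto(Rz(-.009)@FLIP,[.480,.089,.27],s)
```

```text
0.019432574124057394 44.92215558886528 [ 0.45773139 -0.36166185  0.05744773]
row [-0.0494 -0.     -0.2092] [0. 0. 0.] n>= 3.4
row [-0.4254 -0.2321 -0.1179] [-0.1243  0.2091 -1.066 ] n>= 8.0
```

Emit:
move_arm(deltas=[-0.012,0,-0.05,0,0,0,0,-0.024,0,-0.1,0,0,0,0,-0.037,0,-0.155,0,0,0,0,-0.0494,0,-0.2092,0,0,0,0,-0.1,-0.03,-0.2,-0.015,0.026,-0.13,0,-0.15,-0.06,-0.19,-0.03,0.05,-0.27,0,-0.2,-0.09,-0.175,-0.05,0.08,-0.4,0,-0.25,-0.12,-0.165,-0.06,0.11,-0.54,0,-0.3,-0.15,-0.15,-0.08,0.14,-0.68,0,-0.35,-0.18,-0.14,-0.095,0.165,-0.81,0,-0.39,-0.21,-0.13,-0.11,0.19,-0.95,0,-0.4254,-0.2321,-0.1179,-0.1243,0.2091,-1.066,0])

```text
t: 19.08
tool_pos: [0.4794, 0.0913, 0.2694]
orientation: [-3.141, 0.006, 0.0]
force: [-0.6, -0.7, -3.6]
opening: 0.0197
gripper_force: 45.0
```

Emit:
move_arm(deltas=[0,0,0,0,0,0,0,0,0,0,0,0,0,0,0,0,0,0,0,0,0])

```text
t: 19.45
tool_pos: [0.48, 0.088, 0.2697]
orientation: [-3.141, 0.018, 0.001]
force: [-0.2, 0.0, -4.4]
opening: 0.0198
gripper_force: 45.0
```

```bash
sed -i 's/^print(.rel/1;&/; s/g=fitg(G)/g=fitg(G,.4818,.1778,-.0083)/; s/-\[g\[0\],g\[1\],0\])/-[g[0],g[1],0])-[0,gy,0]/' hand.py; python3 hand.py 0 -.09; python3 chk.py 0 | grep rel
```

```text
[0.48   0.088  0.2697] [ 0.0001  0.0009 -0.0112] 0.019805438272527218 44.99542415142059 [-0.2  0.  -4.4]
gauge [ 4.820e-01  1.781e-01 -4.300e-03  3.000e-04] n 8745 med 0.0006
fit [ 0.4834  0.0891 -0.0117  0.2053 -0.0047] deg -0.7 n 9583 med 0.0004 in4mm 0.98
rel to gauge [0.0018 0.001  0.2053] yaw -0.0074 pitch -0.0047
rel bay [0.0026 0.0003]
```

Emit:
move_arm(deltas=[-0.002,0.001,0.05,0,0,0,0,-0.002,0.001,0.1,0,0,0,0,-0.002,0.001,0.14,0,0,0,0,-0.002,0.001,0.165,0,0,0,0,-0.002,0.001,0.18,0,0,0,0,-0.002,0.001,0.188,0,0,0,0,-0.002,0.001,0.192,0,0,0,0,-0.002,0.001,0.1935,0,0,0,0,-0.002,0.001,0.1935,0,0,0,0])

```text
t: 20.68
tool_pos: [0.4785, 0.0882, 0.0772]
orientation: [-3.141, 0.014, -0.001]
force: [0.2, -0.0, -3.5]
opening: 0.0197
gripper_force: 45.0
```

Emit:
move_arm(deltas=[0,0,0,0,0,0,0.5,0,0,0,0,0,0,0.5,0,0,0,0,0,0,0.5,0,0,0,0,0,0,0.5,0,0,0,0,0,0,0.5,0,0,-0.04,0,0,0,0.5,0,0,-0.09,0,0,0,0.5,0,0,-0.14,0,0,0,0.3,0,0,-0.14,0,0,0,0,0,0,-0.14,0,0,0,0,0,0,-0.14,0,0,0,0,0,0,-0.14,0,0,0,0])

```text
t: 22.18
tool_pos: [0.4772, 0.088, 0.215]
orientation: [-3.141, 0.014, 0.004]
force: [0.1, 0.0, 0.0]
opening: 0.0023
gripper_force: 0.0
```

```bash
python3 chk.py -.09;python3 chk.py 0 | grep -v row
```

```text
22.175 [0.4772 0.088  0.215 ] [ 0.0001  0.0028 -0.009 ] 0.0023433541667962914 [0.1 0.  0. ]
fit [ 0.4822  0.0895 -0.004   0.0119 -0.0012] deg -0.2 n 5474 med 0.0004 in4mm 1.0
rel bay [0.0012 0.0017]
row [-0.0337  0.0002  0.1621] [-0.0001  0.0028 -0.0007] n>= 2.6
row [0.0353 0.0002 0.1619] [-0.0001  0.0028 -0.0007] n>= 2.7
22.225 [0.4773 0.0881 0.2153] [ 0.0002  0.0023 -0.009 ] 0.0012355151050972447 [-0.5 -0.4  0.3]
fit [ 0.4842  0.1782 -0.0103  0.0119 -0.001 ] deg -0.6 n 5698 med 0.0004 in4mm 1.0
rel bay [0.0024 0.0004]
```

Yellow is seated. Next: front press, then lift over the web, then rear press.

Emit:
move_arm(deltas=[-0.037,0,0.04,0,0,0,0,-0.037,0,0.09,0,0,0,0,-0.037,0,0.135,0,0,0,0,-0.037,0,0.153,0,0,0,0,-0.037,0,0.16,0,0,0,0,-0.037,0,0.163,0,0,0,0,-0.037,0,0.163,0,0,0,0,-0.037,0,0.163,0,0,0,0])

```text
t: 23.28
tool_pos: [0.4418, 0.0886, 0.0545]
orientation: [-3.141, 0.014, -0.003]
force: [-0.1, 0.2, -0.1]
opening: 0.0006
gripper_force: 0.0
```

Emit:
move_arm(deltas=[0,0,0.0015,0,0,0,0,0,0,0.0025,0,0,0,0,0,0,0.0025,0,0,0,0,0,0,0.0025,0,0,0,0,0,0,0.0025,0,0,0,0])

```text
t: 23.9
tool_pos: [0.4418, 0.0886, 0.0532]
orientation: [-3.141, 0.014, -0.002]
force: [-7.5, -0.7, 19.0]
opening: 0.0004
gripper_force: 9.6
```

Emit:
move_arm(deltas=[0,0,0,0,0,0,0,0,0,0,0,0,0,0,0,0,-0.05,0,0,0,0,0,0,-0.09,0,0,0,0,0.035,0,-0.09,0,0,0,0,0.07,0,-0.09,0,0,0,0,0.07,0,-0.06,0,0,0,0,0.07,0,-0.02,0,0,0,0,0.07,0,-0.006,0,0,0,0,0.07,0,-0.001,0,0,0,0,0.07,0,-0.0003,0,0,0,0,0.07,0,-0.0003,0,0,0,0])

```text
t: 25.4
tool_pos: [0.51, 0.0879, 0.0532]
orientation: [-3.142, 0.014, 0.004]
force: [-13.0, -1.2, 14.4]
opening: 0.0007
gripper_force: 7.5
```

Emit:
move_arm(deltas=[0,0,0,0,0,0,0,0,0,0,0,0,0,0,0,0,0,0,0,0,0,0,0,-0.04,0,0,0,0,0,0,-0.09,0,0,0,0,-0.02,0,-0.14,0,0,0,0,-0.04,0,-0.19,0,0,0,0,-0.06,0,-0.235,0,0,0,0,-0.06,0,-0.235,0,0,0,0,-0.06,0,-0.235,0,0,0,0])

```text
t: 26.65
tool_pos: [0.4512, 0.0884, 0.2868]
orientation: [-3.141, 0.014, -0.002]
force: [-0.2, -0.4, -1.0]
opening: 0.0005
gripper_force: 0.0
```

```bash
python3 chk.py -.09|grep -v row;python3 chk.py 0 w6.png| grep -v row
python3 - <<'E'
from h import *
s=robot.read_state(); 
_,im,d=snap('wrist'); W=cloud('wrist',s,d)
hsv=cv2.cvtColor(im,cv2.COLOR_RGB2HSV); m=((hsv[...,0]<8)|(hsv[...,0]>172))&(hsv[...,1]>130)&(W[...,2]>.15)&(W[...,0]>.55)&(W[...,0]<.7)
P=W[m]; print(len(P),np.nanmin(P,0),np.nanmax(P,0),np.nanmean(P,0)); R=Rz(-.0083)@FLIP
rowto(R,[.68,-.03,.29],s)
E
```

```text
26.65 [0.4512 0.0884 0.2868] [ 0.0005 -0.0013 -0.0089] 0.0005435161184361307 [-0.2 -0.4 -1. ]
fit [ 4.832e-01  8.680e-02 -5.650e-02  1.190e-02 -3.000e-04] deg -3.2 n 3890 med 0.0005 in4mm 1.0
rel bay [ 0.0021 -0.001 ]
26.7 [0.4508 0.0883 0.2856] [ 0.0003  0.0009 -0.009 ] 0.0006203638006407278 [0.  1.4 0.2]
fit [ 0.4856  0.2058 -0.0271  0.012  -0.0039] deg -1.6 n 4048 med 0.0004 in4mm 1.0
rel bay [0.0038 0.028 ]
296 [ 0.61725061 -0.04694996  0.18485507] [0.62018739 0.0301684  0.19545875] [ 0.61865558 -0.01250337  0.19075986]
row [ 0.2305  0.1162 -0.0055] [-0.0002  0.0022 -0.0007] n>= 4.1
```

View pics/w6.png

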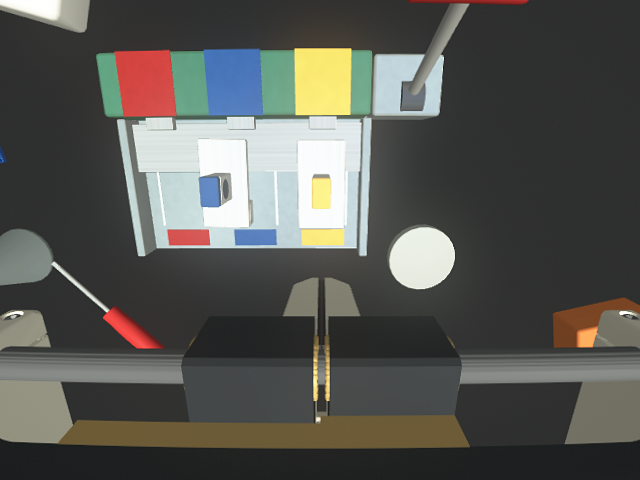

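The blue bracket has been knocked about 28 mm towards the red bay (web at (212,190)), still level. Yellow is fine. I'll regrip blue and set it back.

Run:
```python
from h import *
s,im,d=snap('wrist'); W=cloud('wrist',s,d)
a,Rb=fit(W,.4856,.2058,-.027,pitch=0,z=.012,zmin=.034,full=True,rad=.065)
Rg=Rz(a[2])@FLIP; g=np.array([a[0]-.004,a[1],.0745])
rowto(Rg,g+[0,0,.13],s); 
b=np.array([.4818,.1778]); q=Rz(-.0083)@[-.004,0,0]; q[:2]+=b
rowto(Rz(-.0083)@FLIP,[q[0],q[1],.0745],R0=Rg,p0=g)
```

```text
fit [ 0.4855  0.2058 -0.0273  0.012  -0.0045] deg -1.6 n 4277 med 0.0005 in4mm 1.0
row [ 0.0302 -0.1178  0.0802] [-0.0001  0.0028  0.0182] n>= 2.3
row [-0.003   0.0281  0.    ] [ 0.     0.    -0.019] n>= 0.5
```

Emit:
move_arm(deltas=[0.01,-0.05,0,0,0,0.018,0.6,0.02,-0.1,0,0,0,0.018,0.6,0.0302,-0.1178,0.03,0,0,0.018,0.6,0.0302,-0.1178,0.0802,0,0.002,0.018,0.6,0.0302,-0.1178,0.0802,0,0.002,0.018,0.6,0.0302,-0.1178,0.13,0,0.002,0.018,0.6,0.0302,-0.1178,0.17,0,0.002,0.018,0.6,0.0302,-0.1178,0.2,0,0.002,0.018,0.6,0.0302,-0.1178,0.21,0,0.002,0.018,0.6,0.0302,-0.1178,0.21,0,0.002,0.018,0.6])

```text
t: 28.1
tool_pos: [0.4829, 0.2059, 0.0774]
orientation: [-3.141, 0.043, -0.004]
force: [-0.4, 0.2, -0.4]
opening: 0.0557
gripper_force: 0.0
```

Emit:
move_arm(deltas=[0,0,0,0,0,0,0,0,0,0,0,0,0,0,0,0,0,0,0,0,0,0,0,0,0,0,0,0,0,0,0,0,0,0,0,0,0,0,0,0,0,0,0,0,0,0,0,0,0], squeeze=45)

```text
t: 28.98
tool_pos: [0.4824, 0.2057, 0.0766]
orientation: [-3.141, 0.042, -0.003]
force: [-1.2, -2.5, 3.8]
opening: 0.0199
gripper_force: 44.9
```

Emit:
move_arm(deltas=[0,0,-0.01,0,0,0,0,-0.003,0,-0.02,0,0,0,0,-0.003,0.014,-0.02,0,0,-0.01,0,-0.003,0.028,-0.02,0,0,-0.019,0,-0.003,0.028,-0.02,0,0,-0.019,0,-0.003,0.028,-0.02,0,0,-0.019,0,-0.003,0.028,-0.02,0,0,-0.019,0])

```text
t: 29.85
tool_pos: [0.4784, 0.1782, 0.0962]
orientation: [-3.141, 0.013, -0.003]
force: [-0.6, -0.2, -4.6]
opening: 0.0197
gripper_force: 44.9
```

```bash
python3 hand.py 0 0
```

```text
[0.4784 0.1782 0.0962] [ 0.0005 -0.0017 -0.008 ] 0.019722938069972943 44.94107276201248 [-0.6 -0.2 -4.6]
gauge [ 4.818e-01  1.778e-01 -8.700e-03  4.000e-04] n 7864 med 0.0005
fit [ 0.4815  0.1789 -0.011   0.0317 -0.0012] deg -0.6 n 9557 med 0.0004 in4mm 0.98
rel to gauge [-0.0003  0.0011  0.0317] yaw -0.0022 pitch -0.0012
```

Emit:
move_arm(deltas=[0,0.001,0.01,0,0,0,0,0,0.001,0.016,0,0,0,0,0,0.001,0.019,0,0,0,0,0,0.001,0.0198,0,0,0,0,0,0.001,0.0198,0,0,0,0,0,0.001,0.0198,0,0,0,0.5,0,0.001,0.0198,0,0,0,0.5,0,0.001,0.0198,0,0,0,0.5,0,0.001,0.0198,0,0,0,0.5,0,0.001,0.0198,0,0,0,0.5,0,0.001,-0.03,0,0,0,0.5,0,0.001,-0.08,0,0,0,0.5])

```text
t: 31.4
tool_pos: [0.4775, 0.1768, 0.1768]
orientation: [3.141, -0.013, -0.0]
force: [1.2, 1.2, -1.5]
opening: 0.0465
gripper_force: 0.0
```

Emit:
move_arm(deltas=[-0.01,0.02,-0.05,0,0,0,0,-0.02,0.04,-0.11,0,0,0,0,-0.02,0.04,-0.11,0,0,0,0,-0.02,0.04,-0.11,0,0,0,0,-0.02,0.04,-0.11,0,0,0,0,-0.02,0.04,-0.11,0,0,0,0])

```text
t: 32.15
tool_pos: [0.4571, 0.1372, 0.2846]
orientation: [3.141, -0.012, -0.002]
force: [-0.2, -0.7, -0.9]
opening: 0.0003
gripper_force: 0.0
```

```bash
python3 chk.py -.09|grep -v row;python3 chk.py 0 | grep -v row
python3 - <<'E'
from h import *
rowto(Rz(-.0083)@FLIP,[.68,-.03,.29])
E
```

```text
32.15 [0.4571 0.1372 0.2846] [-0.0002  0.0011 -0.0075] 0.00033704397299829297 [-0.2 -0.7 -0.9]
fit [ 0.4834  0.088   0.0152  0.0119 -0.0019] deg 0.9 n 3792 med 0.0005 in4mm 1.0
rel bay [0.0024 0.0002]
32.2 [0.4572 0.1372 0.2848] [-0.0001  0.0007 -0.0076] 0.0008261762276808575 [0.4 0.3 0.2]
fit [ 0.4822  0.1778 -0.0065  0.0119 -0.0013] deg -0.4 n 4039 med 0.0005 in4mm 1.0
rel bay [ 0.0004 -0.    ]
row [ 0.2239  0.1655 -0.0049] [0.     0.0001 0.0007] n>= 4.5
```

Emit:
move_arm(deltas=[0.05,0.037,-0.005,0,0,0,0,0.1,0.074,-0.005,0,0,0,0,0.15,0.11,-0.005,0,0,0,0,0.2,0.148,-0.005,0,0,0,0,0.224,0.1655,-0.005,0,0,0,0,0.224,0.1655,-0.005,0,0,0,0,0.224,0.1655,0.04,0,0,0,0,0.224,0.1655,0.075,0,0,0,0,0.224,0.1655,0.092,0,0,0,0,0.224,0.1655,0.092,0,0,0,0,0.224,0.1655,0.092,0,0,0,0])

```text
t: 33.62
tool_pos: [0.6815, -0.0299, 0.1969]
orientation: [-3.142, 0.012, -0.007]
force: [0.7, -0.3, 0.6]
opening: 0.0007
gripper_force: 0.0
```

Emit:
move_arm(deltas=[-0.02,0,0.003,0,0,0,0,-0.035,0,0.003,0,0,0,0,-0.047,0,0,0,0,0,0,-0.06,0,-0.004,0,0,0,0,-0.073,0,-0.005,0,0,0,0,-0.086,0,-0.006,0,0,0,0,-0.099,0,-0.005,0,0,0,0,-0.112,0,-0.004,0,0,0,0,-0.125,0,0,0,0,0,0,-0.1375,0,0.003,0,0,0,0,-0.154,0,0.01,0,0,0,0,-0.154,0,0.01,0,0,0,0])

```text
t: 35.12
tool_pos: [0.5276, -0.0291, 0.1865]
orientation: [3.141, -0.013, 0.01]
force: [3.9, -0.6, 4.1]
opening: 0.0002
gripper_force: 2.3
```

Emit:
move_arm(deltas=[-0.005,0,0.003,0,0,0,0,-0.01,0,0.006,0,0,0,0,-0.014,0,0.008,0,0,0,0,-0.014,0,0.008,0,0,0,0,-0.014,0,0.008,0,0,0,0])

```text
t: 35.75
tool_pos: [0.517, -0.029, 0.1797]
orientation: [3.141, -0.012, 0.019]
force: [14.4, 0.9, 4.4]
opening: 0.0005
gripper_force: 7.2
```

Emit:
move_arm(deltas=[-0.0015,0,0,0,0,0,0,-0.0015,0,0,0,0,0,0,-0.0015,0,0,0,0,0,0])

```text
t: 36.12
tool_pos: [0.5167, -0.029, 0.1798]
orientation: [3.141, -0.013, 0.023]
force: [21.9, 0.6, -0.8]
opening: 0.0007
gripper_force: 10.9
```

Emit:
move_arm(deltas=[0.02,0,-0.01,0,0,0,0,0.045,0,-0.018,0,0,0,0,0.07,0,-0.022,0,0,0,0,0.095,0,-0.022,0,0,0,0,0.12,0,-0.018,0,0,0,0,0.145,0,-0.013,0,0,0,0,0.17,0,-0.013,0,0,0,0,0.17,0,-0.013,0,0,0,0,0.17,0,-0.06,0,0,0,0,0.17,0,-0.11,0,0,0,0,0.17,0,-0.14,0,0,0,0,0.17,0,-0.14,0,0,0,0])

```text
t: 37.62
tool_pos: [0.6815, -0.0303, 0.3209]
orientation: [3.141, -0.013, 0.012]
force: [1.1, 0.4, 0.3]
opening: 0.0005
gripper_force: 0.0
```

Emit:
move_arm(deltas=[-0.05,-0.04,0.01,0,0,0,0,-0.1,-0.08,0.01,0,0,0,0,-0.15,-0.11,0.02,0,0,0,0,-0.2,-0.14,0.03,0,0,0,0,-0.235,-0.165,0.035,0,0,0,0,-0.235,-0.165,0.035,0,0,0,0,-0.235,-0.165,0.035,0,0,0,0,-0.235,-0.165,0.035,0,0,0,0])

```text
t: 38.62
tool_pos: [0.4476, 0.136, 0.2808]
orientation: [3.142, -0.014, 0.002]
force: [0.4, -0.5, 0.0]
opening: 0.0002
gripper_force: 0.0
```

```bash
python3 chk.py -.09|grep -v row;python3 chk.py 0 w7.png| grep -v row
python3 - <<'E'
from h import *
s,im,d=snap('top'); W=cloud('top',s,d); hsv=cv2.cvtColor(im,cv2.COLOR_RGB2HSV)
m=((hsv[...,0]<7)|(hsv[...,0]>172))&(hsv[...,1]>110)&(W[...,2]>.15)&(abs(W[...,1])<.06); print('bar',m.sum(),np.nanmedian(W[m],0))
for l in ['flask','jar','tip_box','dish','screwdriver','brush','bottle']:
    r=robot.recognise('top',l)[:1]; print(l,np.round(r[0]['uv']) if r else None)
E
```

```text
38.625 [0.4476 0.136  0.2808] [-0.     -0.0011 -0.009 ] 0.00018843687008790537 [ 0.4 -0.5  0. ]
fit [ 0.4833  0.0882 -0.0381  0.0119 -0.0028] deg -2.2 n 3931 med 0.0005 in4mm 1.0
rel bay [0.0023 0.0004]
38.675 [0.4478 0.136  0.2809] [ 0.0001 -0.0012 -0.0092] 0.00046089113903859704 [-0.5  0.7 -0.4]
fit [ 0.4824  0.1777 -0.003   0.0119 -0.0018] deg -0.2 n 4187 med 0.0005 in4mm 1.0
rel bay [ 0.0006 -0.0001]
bar 266 [ 0.62823198 -0.00713568  0.19877504]
flask [131. 307.]
jar [496. 232.]
tip_box [434. 356.]
dish [335. 314.]
screwdriver [324. 214.]
brush None
bottle [353. 160.]
```

View pics/w7.png

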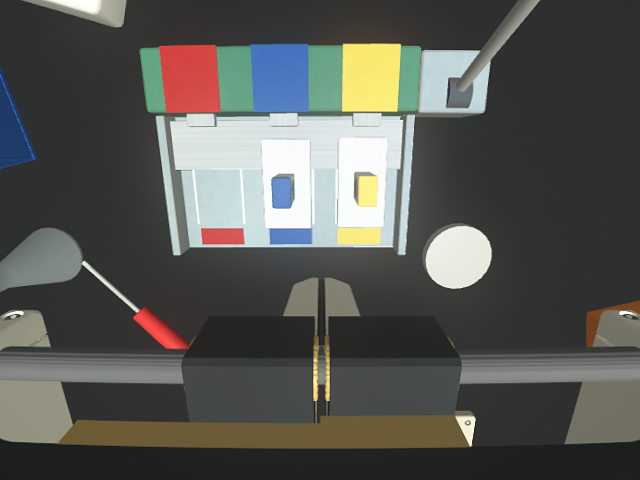

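Blue (282,190) and yellow (366,190) stand seated in their bays. The lever is back at rest and the bystanders have not moved.

```bash
python3 -c "
from plant import robot
print(robot.close_job())"
```

```text
the job is handed in; nothing more can be done
None
```

I handed the job in: the blue and yellow brackets stand level in their bays within 3 mm of centre, both flange-pressed, and the lever went to its stop and is back at rest. There was no red bracket on the bench; blue was knocked 28 mm aside after its check, so I set it back but did not press it again; the judge gave no verdict.

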